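# Clear the chuck key and shut the chuck guard

## Robot

A 6-joint arm with a two-finger parallel gripper is mounted at the origin on a cart in front of the work surface, level with it; the furniture and walls round the work are solid. World frame = base frame: x ahead of the robot, y to its left, z up, the work surface at z = 0. Lengths are in m, angles in degrees, forces in N, time in s.
With the tool pointing down it reaches from about 0.3 to 0.75 m from the base axis. Payload 8.5 kg.
Tool frame: the origin (TCP) lies midway between the tips of the shut fingers; the grasp point (between the pads) lies grasp_offset behind it (grasp_offset is the distance from the TCP to the grasp point, in m); z points along the fingers, y is the line along which they close (so a half turn about z gives the same grasp; the last joint's range is limited). The gripper opens to 85 mm and grips with 20 to 120 N. Pads are 22 mm wide; open, the fingers measure 114 mm over their backs; the gripper's body (76 mm by 85 mm) begins 54 mm behind the grasp point. The pads swing forward as they close: fully open they stand 13 mm farther back than shut.
Start: joints at [53.784, 21.807, 74.336, -0, 83.858, -12.336], TCP at [0.223, 0.503, 0.231] pointing down, gripper open.
Joint ranges: [-178.18, 178.18], [-50.72, 133.34], [12.68, 142.11], [-81.47, 261.47], [9.98, 163.14], [-165.26, 165.26]. Speed limits (degrees/s): [136.94, 136.94, 180, 180, 180, 180].

## Interface

Orientations are given as a 3x3 rotation matrix whose columns are the frame's x, y, z axes.
In Python, from rig import observe, get_image, camera_params, close_job, grasp_offset gives the robot as it stands.
- The arm moves only by the shell command python3 -m handwheel 'ROWS' [OPENING] [FORCE]. ROWS is JSON, a list of rows, each a list of 2 entries, a list of its own where there are three numbers: the shift along the tool's x, y, z as a fraction of full scale, then the turn, a rotation vector about the tool's x, y, z as a fraction of full scale. In form: [[[dx, dy, dz], [ax, ay, az]], ...]. A call has 1 to 10 rows; each row is the pose to reach, as a shift and turn from the pose commanded when the call began, along the tool's axes at that moment, turning the shorter way round; what a row does not reach only later rows make up. Full scale, the value 1, is 0.5 m for a shift and pi rad for a turn. A row lasts 1/10 s, in which the tool goes at most 50 mm and 8.59 degrees, less where a joint would pass 70% of its speed; a pose out of reach is approached as far as the arm can. A call with a number of a shift or a turn outside -1 to 1 is refused whole. A call with a gripper value outside its range is refused whole. OPENING is the opening, from 0 (shut) to 1 (fully open), set as the call begins (- or left out, the last holds). The fingers move at their own pace and stop on an object; FORCE is the grip in N (left out, the last holds). Time passes only in rows, so rows that repeat a pose let the fingers close. It gives the time, the measured TCP pose, the force, the opening and the grip force at its end, in the units of the state.
- observe(): the state, without advancing time (a new reading comes with each control period).
- get_image(name): name is "side" or "top"; returns (picture, depth): 480x640x3 uint8, red, green, blue; 480x640 float32, m along the optical axis (not along the pixel's ray), 0 where there is no reading.
- camera_params(name): a dict with "K" (3x3 intrinsics, pixels), "k1" (the pictures are not rectified: a ray, as slopes to the right and down, at radius r is drawn at 1 + k1 r^2 times it, then the intrinsics apply), "R" (3x3) and "t" (3): a world point X has camera coordinates R X + t. Camera axes: x right, y down, z forward; pixel columns grow to the right and rows downward; lengths in m; the calibration is good to about 2 mm. A picture is of the moment at which its call begins. camera_params takes no time and is no camera call.
- close_job(): hands the job in; it is judged then, once.
The state is a dict: "time_s": time; "q": joint angles; "qvel": joint speeds; "joint_efforts": joint torques, N m; "position": TCP position; "tool_rot": TCP orientation; "ft_force": force on the tool from outside, world axes, zero at the start; "wrist_torque": the same for the moment, N m; "grip_width": finger opening in m; "gripper_force": force on a finger pad.
Only numpy, scipy, OpenCV 4.12 (cv2) and the standard library are available. Lean on these libraries where they do the work, as an engineer would, in place of code of your own. Each camera call takes 0.05 s, during which the arm holds its last target. There are 200 camera calls.

## Task

Make the wood lathe ready to start: draw the T-handled chuck key out of the chuck and hang it upright in its notch on the left end of the headstock, shank right back in the slot and hub down on the plate behind the two turned-up tabs. The bracket is screwed on somewhere along its long screw hole, so feel for the end of the slot, without shoving hard. Then, with the key hanging there, swing the chuck guard fully down over the chuck. Leave the sanding block, the masking tape and the filling knife where they lie.

Things in the scene. Friction and masses are not known exactly. Their poses are not given: they have to be found in the camera images.
- key: T-handled steel chuck key, 0.26 kg; origin at the foot, z up the key, y along the T-bar. From the foot: square drive 12 mm wide to 30 mm, round shank 14 mm to 80 mm, square hub 22 mm wide (flats face x and y) from 80 to 122 mm; T-bar 10 mm thick, 100 mm long, crosses the hub at 108 mm. It starts leaning to the robot, its drive 28 mm deep in the chuck socket
- key_bar (a point): centre of the key's hub where the T-bar crosses it, 108 mm from the foot; axes as the key
- socket (a point): mouth of the socket in the chuck's rim that holds the key, 13.6 mm square, 28 mm deep; z points out of it (draw the key along this), y along the spindle. Chuck 100 mm across, 50 mm wide, its axis along the lathe's y, 115 mm above the table; it turns if pushed hard
- lathe: small grey wood lathe, fixed; origin on the table below the chuck's middle; x to its rear (away from the robot), y left along the spindle. Headstock y = 40 to 163 mm, x = -62 to 78 mm, top 175 mm up; tool rest and tailstock at y below -70 mm, lower than 165 mm
- notch (a point): middle of the span where the key notch can lie, 122 mm up, 62 mm left of the headstock; axes as the lathe. The true parking point is up to 13 mm before or behind it (x). On a steel plate whose top is at this height: slot 16 mm wide, 6 mm deep, open to the front (-x), its closed end 8 mm behind the parking point; beside it two tabs 5.5 mm high, 12 to 17 mm in front of that point
- guard (a joint): angle of the chuck guard, rad: 0 shut (down over the chuck), about 1.1 to 1.3 standing open at the start; stiff hinge, stays where it is left
- guard_hinge (a point): middle of the guard's hinge pin, behind the chuck; pin along the lathe's y
- guard_bar (a point): middle of the dark round bar, 12 mm thick and 92 mm long, along the free edge of the clear curved guard, 115 mm from the hinge pin; when shut, 113 mm in front of the pin and 15 mm above it
- sanding_block: sanding block, 87 x 114 x 30 mm, bystander; origin under its centre
- tape: roll of masking tape lying flat, 98 mm across, 25 mm high, bystander; origin under its centre
- filling_knife: filling knife with orange handle, 190 x 76 x 18 mm, bystander; origin under its centre
Mind the look-alikes: they are no part of the job. Of the things that look like the key, the larger one is meant.

How it is judged (in metres and radians):
On the way, in this order (a step that is already met when the one before it is completed fails the run):
1. the key is drawn clear of the chuck (z of key in the frame of socket above 0.015 m), for 0.1 s.
2. the key hangs in the notch, let go (x of key_bar in the frame of notch between -0.019 and 0.019 m and y of key_bar in the frame of notch between -0.006 and 0.006 m and z of key_bar in the frame of notch between 0.025 and 0.0305 m and angle between key's own z axis and vertical below 0.12 rad and contact force between key and the arm below 0.1 N and contact force between key and the fingers below 0.1 N), for 0.2 s.
3. the guard is swung shut (value of joint guard below 0.05 rad), for 0.2 s.
At the end, for the whole second after the job is handed in: the key hangs at rest in the slot, let go: T-bar crossing within 19 mm (x) and 6 mm (y) of the notch point, its hub seated on the plate (crossing 25 to 30.5 mm above it), upright within 0.12 rad; the guard is shut (below 0.05 rad) (x of key_bar in the frame of notch between -0.019 and 0.019 m and y of key_bar in the frame of notch between -0.006 and 0.006 m and z of key_bar in the frame of notch between 0.025 and 0.0305 m and angle between key's own z axis and vertical below 0.12 rad and linear speed of key below 0.02 m/s and value of joint guard below 0.05 rad); the robot touches nothing.
It fails at once if a bystander is moved by more than 20 mm (distance of any of sanding_block, tape, filling_knife from where it was at the start of the episode above 0.02 m).
It fails at once if the key is shoved against its bracket or the lathe with over 40 N (contact force between key and lathe above 40 N).
It also fails if it takes over 58 s, if anything falls off the work surface, if the arm or the gripper's body presses on something with over 40 N, if the wrist force passes 120 N, or if a joint passes its speed limit or range.

## Working session

There is one attempt and no reset: what is moved stays moved. The work goes in short steps, Python scripts to look and compute and a shell command to move; the robot and the scene stay as the last step left them, time stands still between calls to the robot, and variables do not carry over. Pictures are saved under pics/ and viewed, at most 12 in all, crops included, and the job is handed in when it is done.

```bash
ls; mkdir -p pics
cat > h.py <<'E'
import numpy as np, cv2
from rig import *
def save(name,f):
    p,d=get_image(name); cv2.imwrite(f'pics/{f}.png',p[:,:,::-1]); np.savez(f'{f}.npz',p=p,d=d); return p,d
def und(c,u,v):
    K=np.array(c["K"]); a=np.array([(u-K[0,2])/K[0,0],(v-K[1,2])/K[1,1]]); b=a.copy()
    for _ in range(20): b=a/(1+c["k1"]*(b@b))
    return b
def pt(name,d,u,v):
    c=camera_params(name); b=und(c,u,v); z=d[int(round(v)),int(round(u))]
    return np.array(c["R"]).T@(np.array([b[0]*z,b[1]*z,z])-np.array(c["t"]))
def ray(name,u,v):
    c=camera_params(name); b=und(c,u,v); R=np.array(c["R"]); r=R.T@np.array([b[0],b[1],1]); return -R.T@np.array(c["t"]), r/np.linalg.norm(r)
def plane(name,u,v,z):
    o,r=ray(name,u,v); return o+r*(z-o[2])/r[2]
def proj(name,X):
    c=camera_params(name); K=np.array(c["K"]); x=np.array(c["R"])@X+np.array(c["t"]); b=x[:2]/x[2]; b=b*(1+c["k1"]*(b@b)); return K[0,0]*b[0]+K[0,2],K[1,1]*b[1]+K[1,2]
def two(n1,p1,n2,p2):
    o1,r1=ray(n1,*p1);o2,r2=ray(n2,*p2)
    s=np.linalg.lstsq(np.c_[r1,-r2],o2-o1,rcond=None)[0]; a=o1+s[0]*r1;b=o2+s[1]*r2
    return (a+b)/2,np.linalg.norm(a-b)
def st():
    s=observe(); print({k:np.round(s[k],4).tolist() for k in ("time_s","q","position","tool_rot","ft_force","grip_width","gripper_force")}); return s
E
python3 - <<'E'
from h import *
np.set_printoptions(precision=4,suppress=True)
st(); print(grasp_offset)
for n in("side","top"):
    save(n,n+"0"); c=camera_params(n); print(n,c["K"],c["k1"],-np.array(c["R"]).T@c["t"]); print(np.array(c["R"]))
E
```

```text
pics
{'time_s': 0.0, 'q': [53.7833, 21.8422, 74.3841, 0.001, 83.8585, -12.3349], 'position': [0.2225, 0.5027, 0.2307], 'tool_rot': [[-0.9144, 0.4049, -0.0009], [0.4049, 0.9144, -0.0012], [0.0003, -0.0014, -1.0]], 'ft_force': [-0.9901, 0.4149, -0.3237], 'grip_width': 0.0856, 'gripper_force': 0.0}
0.0187
side [[601.7311   0.     304.0486]
 [  0.     601.7311 239.4439]
 [  0.       0.       1.    ]] -0.1426315501522986 [ 0.5491 -1.1395  0.6458]
[[ 0.9998 -0.0208  0.0078]
 [-0.0022 -0.4409 -0.8975]
 [ 0.0221  0.8973 -0.4409]]
top [[448.3149   0.     314.5074]
 [  0.     448.3149 245.9076]
 [  0.       0.       1.    ]] -0.044785225128356275 [ 0.4916 -0.1044  1.0965]
[[-0.0272 -0.9995 -0.0163]
 [-0.9972  0.0282 -0.0692]
 [ 0.0696  0.0144 -0.9975]]
```

View pics/side0.png

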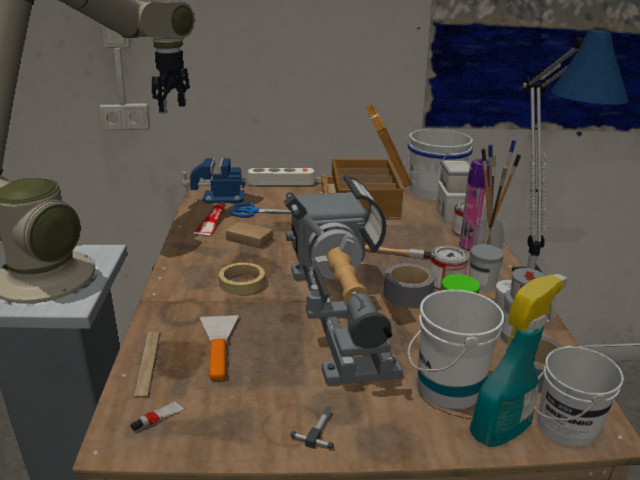

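View pics/top0.png

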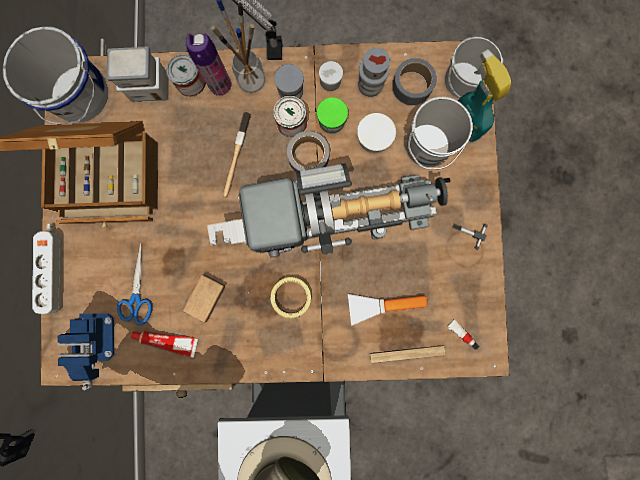

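Side view shows the lathe from its right end (chuck about (330,245), guard standing at (370,215)). Top view shows the chuck at about (318,215), the white notch bracket at (226,233) and the guard at (325,177). 

Key candidates: a T-bar in the chuck at top (326,243), and a loose T-handle on the table at top (474,234), side (315,435). The description (in the chuck, leaning to the robot) picks the first. I'll check it with close crops.

Run:
```python
from h import *
a=cv2.imread('pics/side0.png')[165:295,265:405]; b=cv2.imread('pics/top0.png')[155:265,200:360]
a=cv2.resize(a,(390,362),interpolation=2); 
b=cv2.resize(b,(800,550),interpolation=2); cv2.imwrite('pics/cropt.png',b)
a=cv2.resize(cv2.imread('pics/side0.png')[165:275,270:400],(780,600*110//100 if 0 else 600),interpolation=2);cv2.imwrite('pics/crops.png',a)
```

```text
(no output)
```

View pics/cropt.png

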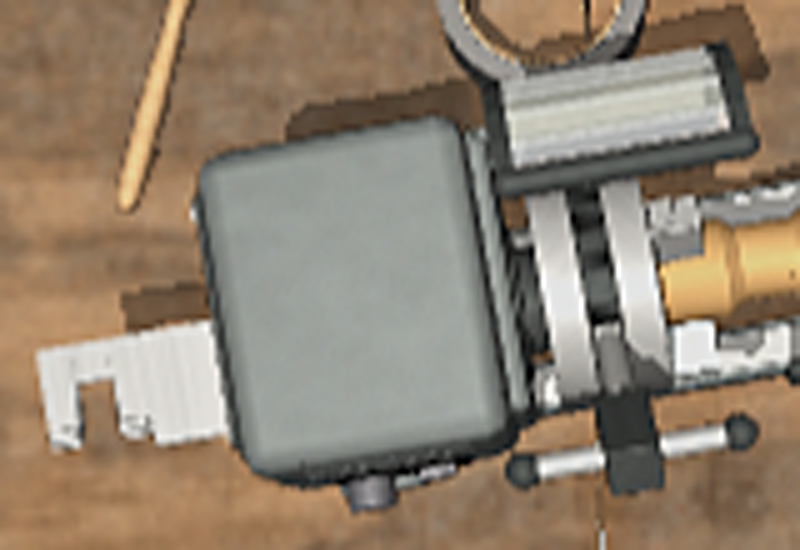

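View pics/crops.png

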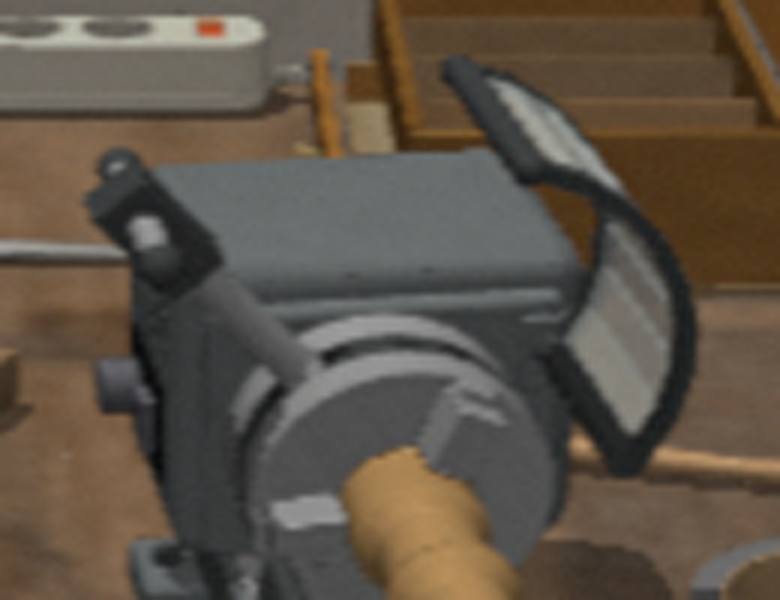

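```bash
cat > m.py <<'E'
from h import *
np.set_printoptions(precision=4,suppress=True)
d=np.load('top0.npz')['d']
V,U=np.mgrid[150:275,190:370]
P=np.array([pt('top',d,u,v) for u,v in zip(U.ravel(),V.ravel())]); UV=np.c_[U.ravel(),V.ravel()]
def box(m,name):
    mm=np.zeros((480,640),np.uint8); mm[UV[m][:,1],UV[m][:,0]]=255
    n,l,s,c=cv2.connectedComponentsWithStats(mm); k=1+np.argmax(s[1:,4])
    sel=np.array([l[v,u]==k for u,v in UV]); q=P[sel]
    print(name,len(q),'z',np.median(q[:,2]),'rect(mm)',cv2.minAreaRect((q[:,:2]*1000).astype(np.float32))); return q,sel
hs,_=box((abs(P[:,2]-.175)<.006),'head')
pl,sel=box((abs(P[:,2]-.122)<.006)&(UV[:,0]<245),'plate')
print('bar ends', two('top',(304,249),'side',(289.7,195)),two('top',(348,241.4),'side',(295.8,214)))
print('guard bar',two('top',(299,192.6),'side',(345.8,177.8)),two('top',(351,184.6),'side',(358.3,195.3)))
print('depth bar', pt('top',d,310,248),pt('top',d,341,242.5),'hub',pt('top',d,326,246))
print('slot end',plane('top',219.6,230.8,.122), 'slot mouth',plane('top',221,241,.122))
E
python3 m.py
```

```text
Traceback (most recent call last):
  File "m.py", line 5, in <module>
    P=np.array([pt('top',d,u,v) for u,v in zip(U.ravel(),V.ravel())]); UV=np.c_[U.ravel(),V.ravel()]
                ~~^^^^^^^^^^^^^
  File "h.py", line 10, in pt
    c=camera_params(name); b=und(c,u,v); z=d[int(round(v)),int(round(u))]
ValueError: time passes only in moves, steps and waits
```

```bash
sed -i 's/^from rig import \*/from rig import *\nimport functools\ncamera_params=functools.lru_cache(camera_params)/' h.py; python3 m.py
```

```text
head 3345 z 0.1753279261362471 rect(mm) ((627.5361938476562, -0.07807159423828125), (137.0888214111328, 112.38924407958984), 8.501490592956543)
plate 662 z 0.12285192021258551 rect(mm) ((594.6475830078125, 103.17405700683594), (50.63749694824219, 79.71151733398438), 8.001228332519531)
bar ends (array([ 0.5474, -0.0708,  0.2154]), np.float64(0.0003223325738217809)) (array([ 0.5592, -0.158 ,  0.2142]), np.float64(0.0020484723533605365))
guard bar (array([ 0.6539, -0.0652,  0.2484]), np.float64(4.512528578012552e-06)) (array([ 0.6665, -0.1649,  0.2526]), np.float64(0.001765517767197529))
depth bar [ 0.5488 -0.0829  0.2222] [ 0.5577 -0.1436  0.2241] hub [ 0.551  -0.1141  0.2339]
slot end [0.5988 0.1172 0.122 ] slot mouth [0.5762 0.1144 0.122 ]
```

```bash
cat >> h.py <<'E'
def deltas(T,R,s=None):
    """shift & turn fractions in tool axes to reach world TCP T, rotation R"""
    from scipy.spatial.transform import Rotation as Ro
    s=s or observe(); A=np.array(s['tool_rot']); 
    print('shift',np.round(A.T@(np.array(T)-s['position'])/.5,4).tolist(),'turn',np.round(Ro.from_matrix(A.T@R).as_rotvec()/np.pi,4).tolist(),'deg',np.linalg.norm(Ro.from_matrix(A.T@R).as_rotvec())*57.3)
E
cat >> m.py <<'E'
print('---')
g=cv2.cvtColor(np.load('top0.npz')['p'],cv2.COLOR_RGB2GRAY).astype(float)
for r in range(226,246): print(r,g[r,207:232].astype(int))
# headstock edges: project boundary points, fit lines
q=hs; 
psi=np.radians(8.1)
for it in range(3):
    ex=np.array([np.cos(psi),np.sin(psi)]); ey=np.array([-ex[1],ex[0]])
    a=hs[:,:2]@ex; b=hs[:,:2]@ey; S=[]
    for (w,o) in((a,b),(b,a)):
        lo,hi=o.min()+.02,o.max()-.02; bins=np.arange(lo,hi,.004)
        for f in(np.min,np.max):
            e=[(x+.002,f(w[(o>=x)&(o<x+.004)])) for x in bins if ((o>=x)&(o<x+.004)).any()]; e=np.array(e); S.append((np.polyfit(e[:,0],e[:,1],1)[0],np.median(e[:,1])))
    print(np.degrees(psi),np.array(S)); psi+= np.mean([-S[0][0]*1,-S[1][0],S[2][0],S[3][0]])
E
python3 m.py | sed -n '/---/,$p'
```

```text
---
226 [194 222 221 219 219 213 211 205 210 217 219 216 218 220 203 213 216 214
 215 220 216 215 217 220 218]
227 [183 217 219 217 218 213 212 193 207 216 219 214 218 220 194 211 217 214
 213 219 217 214 216 221 216]
228 [176 216 220 216 218 216 212 198 208 214 220 215 219 220 211 221 218 215
 212 219 220 214 215 221 216]
229 [164 215 221 214 218 217 212 203 210 215 221 220 222 226 227 222 219 216
 214 219 220 213 215 221 218]
230 [144 211 221 214 218 217 213 206 215 220 229 209 186 190 186 178 216 219
 214 217 220 213 214 219 217]
231 [132 209 223 216 216 218 213 214 175 159 175 166 141 144 140 132 214 220
 214 217 220 215 215 218 220]
232 [133 198 220 218 215 218 212 224 136 108 122 133 136 140 138 119 218 221
 215 216 220 217 215 217 220]
233 [131 176 216 219 216 218 214 230 151 131 136 133 131 134 134 106 218 224
 216 215 217 217 215 216 221]
234 [129 166 216 221 215 218 215 231 144 124 130 129 124 127 128 110 203 221
 216 216 217 219 216 215 222]
235 [122 150 215 223 215 218 217 229 136  96 122 126 123 124 124 113 164 217
 219 217 217 222 214 215 220]
236 [119 121 212 225 216 2
[... 614 characters left out ...]
]
242 [145 142 106 206 232 234 233 213 153  74 114 123 119 119 119 123 117  98
 151 176 185 157 123  77 226]
243 [147 141 118 166 176 180 204 221 225 119 112 116 115 113 115 122 118 115
 106 101 101 109 116 113 178]
244 [143 136 130 157 163 134 112 158 191 128 109 106 104 105 111 115 118 117
 108 104 106 111 116 114 115]
245 [138 132 126 148 159 135  98  99 117 119 112 105 100 104 110 115 120 121
 112 108 108 112 117 118 115]
8.1 [[-0.0131  0.5543]
 [-0.0361  0.6868]
 [-0.0006 -0.143 ]
 [ 0.0125 -0.0337]]
8.974784476470479 [[ 0.0112  0.5531]
 [-0.0231  0.6858]
 [-0.0168 -0.1528]
 [-0.0071 -0.0431]]
8.803251760467502 [[ 0.0001  0.5533]
 [-0.0261  0.6861]
 [-0.013  -0.151 ]
 [-0.0042 -0.0414]]
```

```bash
cat >> h.py <<'E'
psi=np.radians(8.3); EX=np.array([np.cos(psi),np.sin(psi),0]); EY=np.array([-EX[1],EX[0],0]); EZ=np.array([0,0,1.])
def tool(th): # tool aligned with key leaning th (rad) to robot
    kz=-np.sin(th)*EX+np.cos(th)*EZ; kx=np.cos(th)*EX+np.sin(th)*EZ
    return np.c_[EY,kx,-kz],kz
C=np.array([.5533,-.1144,.2148]); TH=np.radians(39.3)
E
python3 - <<'E'
from h import *
R,kz=tool(TH); print(R)
deltas(C+.12*kz,R)
e=plane('top',223.15,235.5,.122); print('slot mid',e+.008*EY,'end',plane('top',219.5,230,.122))
E
```

```text
[[-0.1443562   0.76573484  0.62674671]
 [ 0.98952579  0.11170863  0.09143246]
 [ 0.          0.63338087 -0.77384021]]
shift [-0.9759, -0.9419, -0.1529] turn [-0.1996, -0.1099, 0.3082] deg 68.990044856098
slot mid [0.5870339  0.11736698 0.122     ] end [0.60055637 0.11737345 0.122     ]
```

```bash
P='x'; python3 -m handwheel '[[[-0.976,-0.942,-0.153],[-0.2,-0.11,0.308]],[[-0.976,-0.942,-0.153],[-0.2,-0.11,0.308]],[[-0.976,-0.942,-0.153],[-0.2,-0.11,0.308]],[[-0.976,-0.942,-0.153],[-0.2,-0.11,0.308]],[[-0.976,-0.942,-0.153],[-0.2,-0.11,0.308]],[[-0.976,-0.942,-0.153],[-0.2,-0.11,0.308]],[[-0.976,-0.942,-0.153],[-0.2,-0.11,0.308]],[[-0.976,-0.942,-0.153],[-0.2,-0.11,0.308]],[[-0.976,-0.942,-0.153],[-0.2,-0.11,0.308]],[[-0.976,-0.942,-0.153],[-0.2,-0.11,0.308]]]' 0.7
python3 - <<'E'
from h import *
R,kz=tool(TH); st(); deltas(C+.12*kz,R)
E
```

```text
time_s: 1.1
position: [0.4028, 0.0592, 0.2848]
tool_rot: [[-0.145, 0.765, 0.628], [0.989, 0.111, 0.093], [0.001, 0.635, -0.773]]
ft_force: [1.6, 1.4, -0.4]
grip_width: 0.0599
gripper_force: 0.0
{'time_s': 1.1, 'q': [-20.4972, -11.7112, 113.4557, 25.4857, 45.4739, -41.4888], 'position': [0.4028, 0.0592, 0.2848], 'tool_rot': [[-0.1449, 0.7648, 0.6278], [0.9895, 0.1112, 0.0928], [0.0011, 0.6346, -0.7728]], 'ft_force': [1.5641, 1.4133, -0.4386], 'grip_width': 0.0599, 'gripper_force': 0.0}
shift [-0.387, 0.1032, 0.0249] turn [0.0005, -0.0004, -0.0001] deg 0.11684204212934098
```

```bash
python3 -m handwheel '[[[-0.38,0.1,0.025],[0,0,0]],[[-0.38,0.1,0.025],[0,0,0]],[[-0.38,0.1,0.025],[0,0,0]],[[-0.38,0.1,0.025],[0,0,0]],[[-0.38,0.1,0.025],[0,0,0]],[[-0.38,0.1,0.025],[0,0,0]],[[-0.38,0.1,0.025],[0,0,0]]]'
python3 - <<'E'
from h import *
R,kz=tool(TH); st(); deltas(C+.12*kz,R); deltas(C-.018*kz,R)
E
```

```text
time_s: 1.8
position: [0.4763, -0.1201, 0.3059]
tool_rot: [[-0.145, 0.766, 0.626], [0.989, 0.111, 0.093], [0.002, 0.633, -0.774]]
ft_force: [0.5, 0.9, -0.0]
grip_width: 0.0598
gripper_force: 0.0
{'time_s': 1.8, 'q': [-44.4015, -0.1984, 100.1204, 35.921, 59.363, -65.7434], 'position': [0.4763, -0.1201, 0.3059], 'tool_rot': [[-0.1452, 0.7661, 0.626], [0.9894, 0.1112, 0.0934], [0.002, 0.633, -0.7742]], 'ft_force': [0.497, 0.9079, -0.0344], 'grip_width': 0.0598, 'gripper_force': 0.0}
shift [-0.011, 0.0037, -0.0014] turn [-0.0002, -0.0007, -0.0002] deg 0.12648149170930365
shift [-0.0116, 0.0039, 0.2746] turn [-0.0002, -0.0007, -0.0002] deg 0.12648149170930365
```

```bash
python3 -m handwheel '[[[-0.01,0.004,0.05],[0,0,0]],[[-0.01,0.004,0.1],[0,0,0]],[[-0.01,0.004,0.15],[0,0,0]],[[-0.01,0.004,0.2],[0,0,0]],[[-0.01,0.004,0.2],[0,0,0]],[[-0.01,0.004,0.2],[0,0,0]]]'
python3 - <<'E'
from h import *
R,kz=tool(TH); st(); deltas(C-.018*kz,R)
a,_=save('side','side1'); b,_=save('top','top1')
a=cv2.resize(a[165:275,260:360],(400,440),interpolation=2);b=cv2.resize(b[190:300,270:370],(400,440),interpolation=2)
cv2.imwrite('pics/c1.png',np.hstack([a,b])[:,:,::-1])
E
```

```text
time_s: 2.4
position: [0.5413, -0.1154, 0.2305]
tool_rot: [[-0.146, 0.766, 0.626], [0.989, 0.112, 0.094], [0.001, 0.633, -0.774]]
ft_force: [0.1, -0.2, 0.1]
grip_width: 0.0597
gripper_force: 0.0
{'time_s': 2.4, 'q': [-37.0309, 10.8778, 101.2845, 39.4417, 45.355, -68.1663], 'position': [0.5413, -0.1154, 0.2305], 'tool_rot': [[-0.1463, 0.7657, 0.6263], [0.9892, 0.1123, 0.0937], [0.0014, 0.6333, -0.7739]], 'ft_force': [0.1057, -0.2211, 0.0996], 'grip_width': 0.0597, 'gripper_force': 0.0}
shift [-0.0017, -0.0013, 0.0756] turn [-0.0001, -0.0007, 0.0002] deg 0.13848034216175753
```

View pics/c1.png

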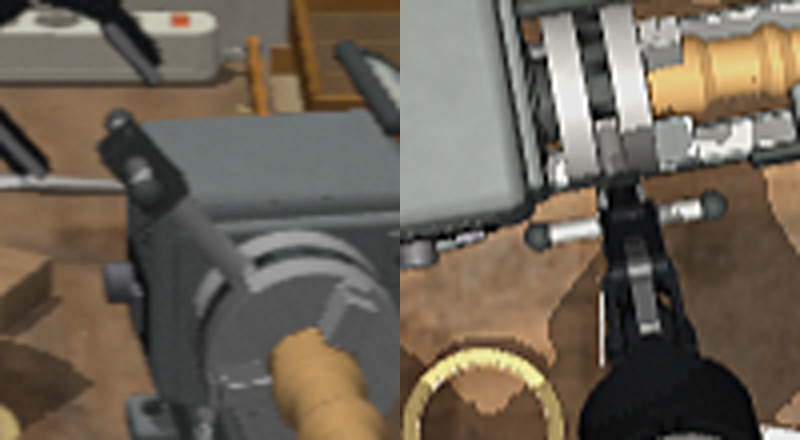

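The fingers straddle the hub in the side crop (tips at (150,75) and (40,165), hub at (140,165)). In the top crop they are centred on the bar. Next I advance and close.

```bash
python3 -m handwheel '[[[-0.002,-0.001,0.025],[0,0,0]],[[-0.002,-0.001,0.05],[0,0,0]],[[-0.002,-0.001,0.075],[0,0,0]],[[-0.002,-0.001,0.075],[0,0,0]]]'; python3 -m handwheel '[[[0,0,0],[0,0,0]],[[0,0,0],[0,0,0]],[[0,0,0],[0,0,0]],[[0,0,0],[0,0,0]],[[0,0,0],[0,0,0]],[[0,0,0],[0,0,0]]]' 0.1 30
```

```text
time_s: 2.9
position: [0.5653, -0.1136, 0.199]
tool_rot: [[-0.145, 0.767, 0.625], [0.989, 0.11, 0.094], [0.003, 0.632, -0.775]]
ft_force: [-0.2, -0.3, -0.0]
grip_width: 0.0599
gripper_force: 0.0
time_s: 3.5
position: [0.5653, -0.1143, 0.2016]
tool_rot: [[-0.144, 0.765, 0.628], [0.99, 0.111, 0.092], [0.0, 0.635, -0.773]]
ft_force: [2.7, 1.0, 3.3]
grip_width: 0.0217
gripper_force: 30.8
```

```bash
python3 -m handwheel '[[[0,0,0],[0,0,0]],[[0,0,0],[0,0,0]],[[0,0,-0.01],[0,0,0]],[[0,0,-0.02],[0,0,0]],[[0,0,-0.03],[0,0,0]],[[0,0,-0.04],[0,0,0]]]' 0.1 80;  python3 -m handwheel '[[[0,0,-0.02],[0,0,0]],[[0,0,-0.04],[0,0,0]],[[0,0,-0.06],[0,0,0]],[[0,0,-0.08],[0,0,0]],[[0,0,-0.1],[0,0,0]],[[0,0,-0.12],[0,0,0]],[[0,0,-0.14],[0,0,0]],[[0,0,-0.14],[0,0,0]],[[0,0,-0.14],[0,0,0]]]'
python3 - <<'E'
from h import *
R,kz=tool(0); s=st()
# carry: key upright, crossing 17 above TCP
e=plane('top',223.15,235.5,.122)+.008*EY
pre=e+EX*(-.07)+EZ*(.22-.122); print(e,pre); deltas(pre,R)
E
```

```text
time_s: 4.1
position: [0.5527, -0.1161, 0.2165]
tool_rot: [[-0.144, 0.765, 0.627], [0.99, 0.11, 0.092], [0.001, 0.634, -0.773]]
ft_force: [8.4, 0.9, -2.4]
grip_width: 0.0207
gripper_force: 79.7
time_s: 5.0
position: [0.5084, -0.1225, 0.2706]
tool_rot: [[-0.144, 0.766, 0.627], [0.99, 0.111, 0.092], [0.001, 0.634, -0.774]]
ft_force: [0.7, 0.5, -3.2]
grip_width: 0.0211
gripper_force: 80.6
{'time_s': 5.0, 'q': [-41.0323, 5.1925, 100.7115, 37.3088, 52.51, -66.8539], 'position': [0.5084, -0.1225, 0.2706], 'tool_rot': [[-0.1441, 0.7657, 0.6268], [0.9896, 0.1109, 0.0921], [0.001, 0.6335, -0.7737]], 'ft_force': [0.6901, 0.5357, -3.1645], 'grip_width': 0.0211, 'gripper_force': 80.5945}
[0.5870339  0.11736698 0.122     ] [0.51776709 0.10726204 0.22      ]
shift [0.452, 0.0012, 0.1323] turn [0.2184, -0.0003, -0.0002] deg 39.313495638405286
```

```bash
python3 -m handwheel '[[[0,0,-0.02],[0.045,0,0]],[[0,0,-0.04],[0.09,0,0]],[[0.05,0,-0.02],[0.13,0,0]],[[0.1,0,0],[0.175,0,0]],[[0.15,0,0.03],[0.218,0,0]],[[0.22,0.001,0.06],[0.218,0,0]],[[0.29,0.001,0.09],[0.218,0,0]],[[0.36,0.001,0.11],[0.218,0,0]],[[0.42,0.001,0.13],[0.218,0,0]],[[0.452,0.001,0.132],[0.218,0,0]]]'; python3 -m handwheel '[[[0,0,0],[0,0,0]],[[0,0,0],[0,0,0]]]'
python3 - <<'E'
from h import *
R,kz=tool(0); s=st()
e=plane('top',223.15,235.5,.122)+.008*EY
deltas(e+EX*(-.07)+EZ*.021,R); deltas(e+EX*(-.045)+EZ*.025,R)
a,_=save('side','side2'); b,_=save('top','top2')
print(proj('top',e),proj('side',e))
a=cv2.resize(a[130:270,230:350],(400,467),interpolation=2);b=cv2.resize(b[190:305,180:280],(400,467),interpolation=2)
cv2.imwrite('pics/c2.png',np.hstack([a,b])[:,:,::-1])
E
```

```text
time_s: 6.0
position: [0.5173, 0.1101, 0.2183]
tool_rot: [[-0.147, 0.989, -0.002], [0.989, 0.147, 0.003], [0.003, -0.001, -1.0]]
ft_force: [0.7, -0.0, -3.2]
grip_width: 0.0206
gripper_force: 80.4
time_s: 6.2
position: [0.5178, 0.1074, 0.2196]
tool_rot: [[-0.145, 0.989, 0.001], [0.989, 0.145, 0.001], [0.001, 0.001, -1.0]]
ft_force: [0.3, -0.2, -3.0]
grip_width: 0.0211
gripper_force: 80.4
{'time_s': 6.2, 'q': [-1.1577, 20.1764, 78.9113, 0.0831, 80.8824, -9.5237], 'position': [0.5178, 0.1074, 0.2196], 'tool_rot': [[-0.1453, 0.9894, 0.0006], [0.9894, 0.1453, 0.0014], [0.0013, 0.0008, -1.0]], 'ft_force': [0.2783, -0.202, -2.9767], 'grip_width': 0.0211, 'gripper_force': 80.3558}
shift [-0.0005, -0.0002, 0.1533] turn [0.0002, -0.0004, 0.0003] deg 0.10209382099247234
shift [-0.0006, 0.0498, 0.1453] turn [0.0002, -0.0004, 0.0003] deg 0.10209382099247234
(np.float64(219.5755730940733), np.float64(236.1284554887444)) (np.float64(307.45098070924854), np.float64(202.21884802499244))
```

View pics/c2.png

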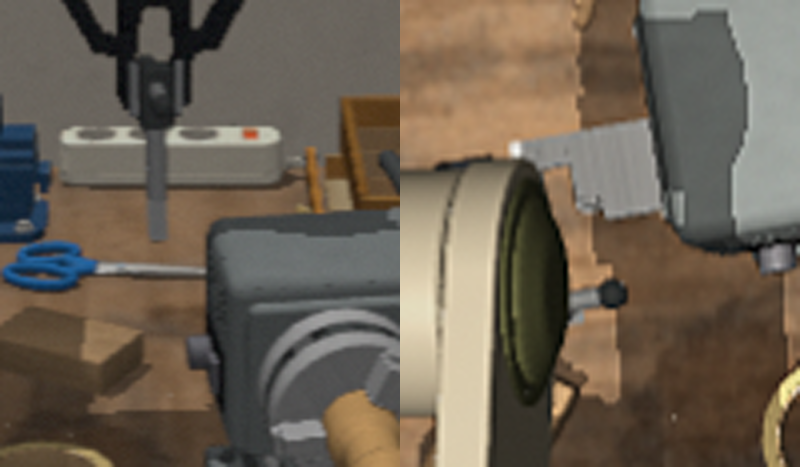

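Run:
```python
from h import *
np.set_printoptions(precision=4,suppress=True,linewidth=160)
def knob(f,u,v,r=7,th=75):
    g=cv2.cvtColor(np.load(f+'.npz')['p'],cv2.COLOR_RGB2GRAY).astype(float)[v-r:v+r+1,u-r:u+r+1]
    w=np.clip((th-g),0,30); n,l,s,c=cv2.connectedComponentsWithStats((w>0).astype(np.uint8)); k=l[r,r]; w=w*(l==k)
    Y,X=np.mgrid[-r:r+1,-r:r+1]; print(f,'n',(w>0).sum()); 
    if f=='top2':print(g.astype(int))
    return u+(w*X).sum()/w.sum(), v+(w*Y).sum()/w.sum()
a=knob('top0',304,249,5);b=knob('top0',348,241,5)
A=plane('top',*a,.2148);B=plane('top',*b,.2148);print(a,b,A,B,np.linalg.norm(A-B),(A-B)@EX,'mid',(A+B)/2)
c=knob('top2',233,262,6); K=plane('top',*c,.2373); h=np.linalg.norm(A-B)/2
s=observe(); X=K+h*EY; e=plane('top',223.15,235.5,.122)+.008*EY
print(c,K,'key',X,'tcp-key in EY',(np.array(s['position'])-X)@EY,'EX',(np.array(s['position'])-X)@EX,'slot-key EY',(e-X)@EY)
T=np.array([.5653,-.1143,.2016]);print('at grasp',(T-(A+B)/2)@EY)
```

```text
top0 n 0
top0 n 0
(np.float64(nan), np.float64(nan)) (np.float64(nan), np.float64(nan)) [nan nan nan] [nan nan nan] nan nan mid [nan nan nan]
top2 n 47
[[139 143 147 148 150 154  91  85  89  92  88  86  89]
 [142 145 147 150 149 155  94  86  89  89  88  87  87]
 [143 143 148 158 114 105  62  74  88  89  86  84  86]
 [146 148 155 112  56  43  33  43  94  89  86  84  84]
 [118 119  97  46  37  43  42  35  59  62  82  81  83]
 [109 115  68  39  45  52  52  44  33  33  80  81  80]
 [131 147  98  44  47  54  54  46  39  31  80  83  81]
 [140 146 110  47  44  52  50  44  34  28  82  81  81]
 [124 122 111  39  35  43  42  36  21  43  82  81  81]
 [ 93  98  93  88  45  21  22  38  70  82  90  87  87]
 [127 131 132 141 125 123 124  80  90  92  93  92  91]
 [152 152 153 154 150 148 148  87  82  86  88  88  88]
 [142 142 141 140 137 132 132  78  76  82  83  81  82]]
(np.float64(232.8700980392157), np.float64(262.04003267973854)) [0.5249 0.066  0.2373] key [nan nan nan] tcp-key in EY nan EX nan slot-key EY nan
at grasp nan<stdin>:8: RuntimeWarning: invalid value encountered in scalar divide
```

Run:
```python
from h import *
np.set_printoptions(precision=4,suppress=True,linewidth=160)
def knob(f,u,v,r,th):
    g=cv2.cvtColor(np.load(f+'.npz')['p'],cv2.COLOR_RGB2GRAY).astype(float)[v-r:v+r+1,u-r:u+r+1]
    w=np.clip((th-g),0,25); n,l,s,c=cv2.connectedComponentsWithStats((w>0).astype(np.uint8)); k=1+np.argmax(s[1:,4]); w=w*(l==k)
    Y,X=np.mgrid[-r:r+1,-r:r+1]; print(f,'n',(w>0).sum()); 
    if f=='top0':print(g.astype(int))
    return u+(w*X).sum()/w.sum(), v+(w*Y).sum()/w.sum()
a=knob('top0',304,249,5,90);b=knob('top0',348,241,5,90)
A=plane('top',*a,.2148);B=plane('top',*b,.2148);print(a,b,A,B,np.linalg.norm(A-B),(A-B)@EX,'mid',(A+B)/2)
c=knob('top2',233,262,6,75); K=plane('top',*c,.2373); h=np.linalg.norm(A-B)/2
s=observe(); X=K+h*EY; e=plane('top',223.15,235.5,.122)+.008*EY
print(c,K,'key',X,'tcp-key in EY',(np.array(s['position'])-X)@EY,'EX',(np.array(s['position'])-X)@EX,'slot-key EY',(e-X)@EY)
T=np.array([.5653,-.1143,.2016]);print('at grasp',(T-(A+B)/2)@EY)
```

```text
top0 n 45
[[ 42  38  29  68 148 156 149 143 137 133 128]
 [ 33  75 131  81  98  98  93  89  94 104 105]
 [122 138 139  53  44  50  45  35 107 146 151]
 [149 150  80  51  69  77  69  49 128 211 213]
 [133 137  44  64  81  90  78  59 144 247 240]
 [122 130  42  67  83  99  84  64 114 233 216]
 [114 123  61  60  77  89  80  64  51 159 131]
 [110 117 108  67  60  68  65  48  42 115  95]
 [108 112 120 105  77  62  56  98  97 117 113]
 [109 110 115 121 110 102 101 124 114 114 115]
 [110 109 112 119 122 120 121 120 109 111 114]]
top0 n 38
[[128 136 143 143 147 150 148 144 147 139 141]
 [127 132 141 101 112  92 129 150 139 138 139]
 [125 132  88  48  62  41  74 112 140 136 134]
 [112 108  33  51  66  64  54  55  99 134 129]
 [153 166  37  67  82  83  74  53  67 132 130]
 [212 241  77  70  90  95  79  61  57 131 126]
 [239 250 123  65  84  92  78  57  79 128 123]
 [217 215 119  56  73  76  65  51 109 119 116]
 [141 122  93  43  55  49  65  95 113 112 111]
 [ 93  83 102  89  91  94 102 116 111 109 110]
 [ 95  99 107 106 108 115 114 111 111 110 108]]
(np.float64(303.299667036626), np.float64(248.13096559378468)) (np.float64(347.89185580774364), np.float64(240.85447263017357)) [ 0.5494 -0.0695  0.2148] [ 0.5613 -0.1577  0.2148] 0.08907707611571429 0.0009814138610401545 mid [ 0.5553 -0.1136  0.2148]
top2 n 47
(np.float64(232.8575471698113), np.float64(262.0132075471698)) [0.525  0.066  0.2373] key [0.5185 0.1101 0.2373] tcp-key in EY -0.003267295905807843 EX -0.001155102450049834 slot-key EY -0.002677255393052815
at grasp -0.002133038674571235
```

```bash
python3 -m handwheel '[[[-0.005,0,0.04],[0,0,0]],[[-0.005,0,0.08],[0,0,0]],[[-0.005,0,0.12],[0,0,0]],[[-0.005,0,0.155],[0,0,0]],[[-0.005,0.03,0.155],[0,0,0]],[[-0.005,0.06,0.155],[0,0,0]],[[-0.005,0.08,0.155],[0,0,0]],[[-0.005,0.08,0.155],[0,0,0]],[[-0.005,0.08,0.155],[0,0,0]]]';  python3 -m handwheel '[[[0,0.004,0],[0,0,0]],[[0,0.008,0],[0,0,0]],[[0,0.012,0],[0,0,0]],[[0,0.016,0],[0,0,0]]]'
python3 - <<'E'
from h import *
save('side','side3')
R,kz=tool(0); s=st(); e=plane('top',223.15,235.5,.122)+.008*EY; p=np.array(s['position'])-e; print('rel slot: ex %.4f ey %.4f'%(p@EX,p@EY));
E
```

```text
time_s: 7.2
position: [0.5573, 0.1104, 0.1424]
tool_rot: [[-0.144, 0.99, 0.0], [0.99, 0.144, 0.001], [0.001, 0.001, -1.0]]
ft_force: [0.1, 0.2, -3.0]
grip_width: 0.021
gripper_force: 80.1
time_s: 7.6
position: [0.5656, 0.112, 0.1426]
tool_rot: [[-0.144, 0.99, 0.001], [0.99, 0.144, 0.001], [0.001, 0.001, -1.0]]
ft_force: [0.1, -0.4, -3.1]
grip_width: 0.0208
gripper_force: 80.2
{'time_s': 7.65, 'q': [-0.5931, 28.8018, 78.1211, 0.0816, 73.006, -8.9255], 'position': [0.5659, 0.112, 0.1426], 'tool_rot': [[-0.1445, 0.9895, 0.0013], [0.9895, 0.1445, 0.0013], [0.0012, 0.0014, -1.0]], 'ft_force': [-0.2319, 0.3899, -3.092], 'grip_width': 0.021, 'gripper_force': 80.1578}
rel slot: ex -0.0217 ey -0.0023
```

```bash
python3 -m handwheel '[[[0,0.004,0],[0,0,0]],[[0,0.008,0],[0,0,0]],[[0,0.012,0],[0,0,0]],[[0,0.016,0],[0,0,0]],[[0,0.016,0],[0,0,0]]]';python3 -m handwheel '[[[0,0.004,0],[0,0,0]],[[0,0.008,0],[0,0,0]],[[0,0.012,0],[0,0,0]],[[0,0.016,0],[0,0,0]],[[0,0.016,0],[0,0,0]]]'
python3 - <<'E'
from h import *
s=st(); e=plane('top',223.15,235.5,.122)+.008*EY; p=np.array(s['position'])-e; print('rel slot: ex %.4f ey %.4f'%(p@EX,p@EY));
E
```

```text
time_s: 8.15
position: [0.5737, 0.1131, 0.1425]
tool_rot: [[-0.144, 0.99, 0.001], [0.99, 0.144, 0.001], [0.001, 0.001, -1.0]]
ft_force: [-0.7, 0.5, -3.6]
grip_width: 0.021
gripper_force: 80.2
time_s: 8.65
position: [0.5816, 0.1144, 0.1425]
tool_rot: [[-0.145, 0.989, 0.001], [0.989, 0.145, 0.002], [0.001, 0.001, -1.0]]
ft_force: [0.8, 1.4, -4.3]
grip_width: 0.0211
gripper_force: 80.3
{'time_s': 8.65, 'q': [-0.3433, 30.2673, 75.4106, 0.0999, 74.2563, -8.6829], 'position': [0.5816, 0.1144, 0.1425], 'tool_rot': [[-0.1446, 0.9895, 0.0012], [0.9895, 0.1446, 0.0017], [0.0015, 0.0014, -1.0]], 'ft_force': [0.8486, 1.3764, -4.2914], 'grip_width': 0.0211, 'gripper_force': 80.3067}
rel slot: ex -0.0058 ey -0.0021
```

```bash
python3 -m handwheel '[[[0,0.003,0],[0,0,0]],[[0,0.006,0],[0,0,0]],[[0,0.009,0],[0,0,0]],[[0,0.012,0],[0,0,0]],[[0,0.012,0],[0,0,0]]]';python3 -m handwheel '[[[0,0.003,0],[0,0,0]],[[0,0.006,0],[0,0,0]],[[0,0.009,0],[0,0,0]],[[0,0.009,0],[0,0,0]]]'
python3 - <<'E'
from h import *
s=st(); e=plane('top',223.15,235.5,.122)+.008*EY; p=np.array(s['position'])-e; print('rel slot: ex %.4f ey %.4f'%(p@EX,p@EY));
E
```

```text
time_s: 9.15
position: [0.5875, 0.1152, 0.1425]
tool_rot: [[-0.145, 0.99, 0.001], [0.989, 0.145, 0.002], [0.001, 0.001, -1.0]]
ft_force: [-1.3, 2.0, -3.5]
grip_width: 0.0209
gripper_force: 80.4
time_s: 9.55
position: [0.5916, 0.1158, 0.1425]
tool_rot: [[-0.145, 0.989, 0.0], [0.989, 0.145, 0.001], [0.001, 0.0, -1.0]]
ft_force: [-3.4, 1.1, -2.5]
grip_width: 0.0207
gripper_force: 80.6
{'time_s': 9.55, 'q': [-0.1965, 31.2221, 73.6123, 0.0803, 75.1642, -8.5288], 'position': [0.5916, 0.1158, 0.1425], 'tool_rot': [[-0.1446, 0.9895, 0.0], [0.9895, 0.1446, 0.0014], [0.0013, 0.0002, -1.0]], 'ft_force': [-3.427, 1.1062, -2.5355], 'grip_width': 0.0207, 'gripper_force': 80.6323}
rel slot: ex 0.0042 ey -0.0022
```

```bash
python3 -m handwheel '[[[0,0.002,0],[0,0,0]],[[0,0.002,0],[0,0,0]]]';python3 -m handwheel '[[[0,0.002,0],[0,0,0]],[[0,0.002,0],[0,0,0]]]'
```

```text
time_s: 9.75
position: [0.5917, 0.1159, 0.1425]
tool_rot: [[-0.145, 0.989, -0.002], [0.989, 0.145, 0.001], [0.001, -0.002, -1.0]]
ft_force: [-7.4, 1.1, -0.9]
grip_width: 0.0209
gripper_force: 81.1
time_s: 9.95
position: [0.5919, 0.1159, 0.1424]
tool_rot: [[-0.145, 0.989, -0.004], [0.989, 0.145, 0.001], [0.001, -0.004, -1.0]]
ft_force: [-10.2, 1.0, 1.3]
grip_width: 0.0213
gripper_force: 81.4
```

```bash
python3 -m handwheel '[[[0,-0.006,0],[0,0,0]],[[0,-0.006,0],[0,0,0]],[[0,-0.006,0],[0,0,0]]]';python3 -m handwheel '[[[0,0,0.004],[0,0,0]],[[0,0,0.008],[0,0,0]],[[0,0,0.012],[0,0,0]],[[0,0,0.012],[0,0,0]]]'; python3 -m handwheel '[[[0,0,0.003],[0,0,0]],[[0,0,0.003],[0,0,0]]]'
```

```text
time_s: 10.25
position: [0.5909, 0.1157, 0.1427]
tool_rot: [[-0.144, 0.99, 0.001], [0.99, 0.144, 0.001], [0.001, 0.001, -1.0]]
ft_force: [-2.4, 2.4, -2.3]
grip_width: 0.021
gripper_force: 80.5
time_s: 10.65
position: [0.591, 0.1157, 0.1363]
tool_rot: [[-0.144, 0.99, 0.001], [0.99, 0.144, 0.002], [0.001, 0.002, -1.0]]
ft_force: [0.2, 3.9, -4.0]
grip_width: 0.021
gripper_force: 80.2
time_s: 10.85
position: [0.5908, 0.1157, 0.1349]
tool_rot: [[-0.145, 0.989, 0.001], [0.989, 0.145, 0.001], [0.001, 0.001, -1.0]]
ft_force: [1.0, 2.9, -3.0]
grip_width: 0.0211
gripper_force: 80.4
```

```bash
python3 -m handwheel '[[[0.001,0,0.002],[0,0,0]],[[0.001,0,0.003],[0,0,0]],[[0.001,0,0.003],[0,0,0]]]'; python3 -m handwheel '[[[0,0,0.003],[0,0,0]],[[0,0,0.003],[0,0,0]]]'
```

```text
time_s: 11.15
position: [0.5906, 0.1158, 0.1334]
tool_rot: [[-0.144, 0.99, 0.0], [0.99, 0.144, 0.001], [0.001, 0.001, -1.0]]
ft_force: [-0.1, 1.6, -3.3]
grip_width: 0.0213
gripper_force: 80.4
time_s: 11.35
position: [0.5906, 0.1159, 0.1318]
tool_rot: [[-0.144, 0.99, 0.0], [0.99, 0.144, 0.001], [0.001, 0.001, -1.0]]
ft_force: [0.8, -0.8, -3.8]
grip_width: 0.0209
gripper_force: 80.4
```

```bash
python3 -m handwheel '[[[0,0,0.003],[0,0,0]],[[0,0,0.003],[0,0,0]]]'; python3 -m handwheel '[[[0,0,0.002],[0,0,0]],[[0,0,0.002],[0,0,0]]]'; python3 -m handwheel '[[[0,0,0.002],[0,0,0]],[[0,0,0.002],[0,0,0]]]'
```

```text
time_s: 11.55
position: [0.5908, 0.116, 0.1308]
tool_rot: [[-0.144, 0.99, 0.001], [0.99, 0.144, 0.001], [0.001, 0.001, -1.0]]
ft_force: [0.2, 0.0, -1.9]
grip_width: 0.0208
gripper_force: 80.5
time_s: 11.75
position: [0.5908, 0.1159, 0.1306]
tool_rot: [[-0.144, 0.99, 0.002], [0.99, 0.144, 0.001], [0.001, 0.002, -1.0]]
ft_force: [-2.3, -0.8, 7.4]
grip_width: 0.021
gripper_force: 81.9
time_s: 11.95
position: [0.5908, 0.116, 0.1306]
tool_rot: [[-0.145, 0.989, 0.003], [0.989, 0.145, 0.001], [0.0, 0.003, -1.0]]
ft_force: [-6.2, -1.5, 12.7]
grip_width: 0.0208
gripper_force: 82.9
```

```bash
python3 -m handwheel '[[[0,0,-0.003],[0,0,0]],[[0,0,-0.003],[0,0,0]]]' 0.1 20; python3 -m handwheel '[[[0,0,0],[0,0,0]],[[0,0,0],[0,0,0]],[[0,0,0],[0,0,0]],[[0,0,0],[0,0,0]]]' 0.55
python3 - <<'E'
from h import *
s=st(); a,_=save('side','side4'); b,_=save('top','top4')
a=cv2.resize(a[150:250,250:350],(440,440),interpolation=2)
cv2.imwrite('pics/c4.png',a[:,:,::-1])
E
```

```text
time_s: 12.15
position: [0.5908, 0.116, 0.1307]
tool_rot: [[-0.144, 0.99, 0.002], [0.99, 0.144, 0.001], [0.001, 0.002, -1.0]]
ft_force: [-2.3, -0.5, 5.7]
grip_width: 0.0212
gripper_force: 81.8
time_s: 12.55
position: [0.5907, 0.1161, 0.1299]
tool_rot: [[-0.144, 0.99, 0.001], [0.99, 0.144, 0.001], [0.001, 0.001, -1.0]]
ft_force: [-0.3, 0.6, -0.2]
grip_width: 0.0471
gripper_force: 0.0
{'time_s': 12.55, 'q': [-0.166, 31.8517, 74.7445, 0.0788, 73.3588, -8.4962], 'position': [0.5907, 0.1161, 0.1299], 'tool_rot': [[-0.1445, 0.9895, 0.0008], [0.9895, 0.1445, 0.0013], [0.0012, 0.001, -1.0]], 'ft_force': [-0.3127, 0.6184, -0.1667], 'grip_width': 0.0471, 'gripper_force': 0.0}
```

View pics/c4.png

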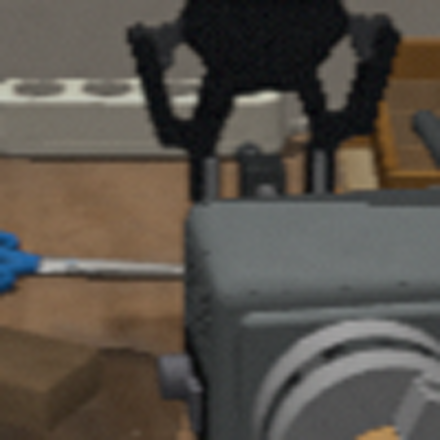

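```bash
python3 -m handwheel '[[[0,0,-0.03],[0,0,0]],[[0,0,-0.08],[0,0,0]],[[0,0,-0.16],[0,0,0]],[[0,0,-0.24],[0,0,0]],[[0,0,-0.32],[0,0,0]],[[0,-0.1,-0.36],[0,0,0]],[[0,-0.2,-0.36],[0,0,0]],[[0,-0.3,-0.36],[0,0,0]],[[0,-0.3,-0.36],[0,0,0]],[[0,-0.3,-0.36],[0,0,0]]]' 0.55
python3 - <<'E'
from h import *
np.set_printoptions(precision=4,suppress=True)
s=st(); a,ad=save('side','side5'); b,d=save('top','top5')
for u,v in((304,191.8),(312,190.6),(325,188.6),(338,186.6),(346,185.4)):
    X=pt('top',d,u,v); r=X-np.array([.6339,-.1017,0]); print('bar',r@EX,r@EY,X[2])
a=cv2.resize(a[145:260,260:400],(440,361),interpolation=2);b=cv2.resize(b[170:270,190:290],(361,361),interpolation=2)
cv2.imwrite('pics/c5.png',np.hstack([a,b])[:,:,::-1])
E
```

```text
time_s: 13.65
position: [0.4416, 0.0942, 0.3107]
tool_rot: [[-0.144, 0.99, 0.003], [0.99, 0.144, 0.001], [0.001, 0.003, -1.0]]
ft_force: [0.7, 0.2, 0.8]
grip_width: 0.0467
gripper_force: 0.0
{'time_s': 13.65, 'q': [-3.0897, 8.7331, 79.6064, 0.0798, 91.5091, -11.3818], 'position': [0.4416, 0.0942, 0.3107], 'tool_rot': [[-0.1443, 0.9895, 0.0027], [0.9895, 0.1443, 0.0012], [0.0008, 0.0029, -1.0]], 'ft_force': [0.728, 0.1912, 0.7661], 'grip_width': 0.0467, 'gripper_force': 0.0}
bar 0.022753633184594713 0.023406245996460823 0.2595686965151832
bar 0.023339781836277863 0.008069910778391911 0.25464431002537846
bar 0.02251626736391053 -0.016851150703124654 0.2562377077182928
bar 0.02195754319168847 -0.04177108862453996 0.25651948039415706
bar 0.02132612010631668 -0.05698275686758742 0.25789852666218605
```

View pics/c5.png

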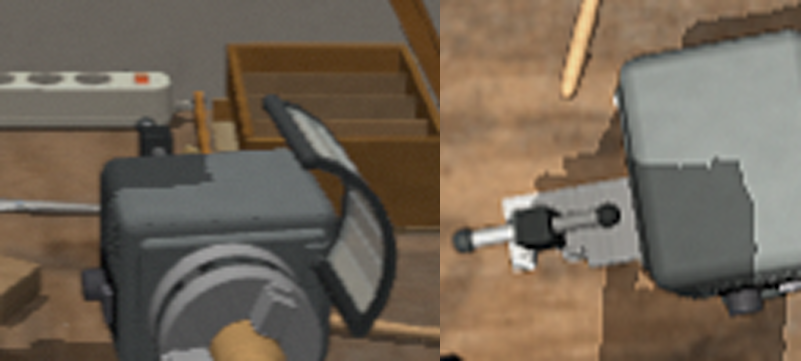

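The side crop shows the key upright beside the headstock. In the top crop its hub, at (538,228), is seated at the slot with the T-bar along the plate. Next the guard, using shut fingers to hook behind its bar.

```bash
cat >> h.py <<'E'
O=np.array([.6339,-.1017,0])
def L(x,y,z): return O+x*EX+y*EY+z*EZ
def lat(): 
    s=observe(); p=np.array(s['position'])-O; f=np.array(s['ft_force']); print('lathe xz y',np.round([p@EX,p[2],p@EY],4),'F x,z',np.round([f@EX,f[2]],1)); return s
E
python3 - <<'E'
from h import *
d=np.load('top5.npz')['d']
print('hub top z',[pt('top',d,u,v)[2].round(4) for u,v in((217,233),(218,233),(216,233),(217,232),(218,234))])
R,_=tool(0); lat(); deltas(L(.05,-.015,.31),R); deltas(L(.05,-.015,.256),R)
E
```

```text
hub top z [np.float64(0.1663), np.float64(0.1664), np.float64(0.1635), np.float64(0.1638), np.float64(0.1625)]
lathe xz y [-0.1604  0.3101  0.2213] F x,z [ 1.4 -0.1]
shift [-0.4727, 0.4209, 0.0005] turn [0.0006, -0.0003, -0.0] deg 0.1308066237589008
shift [-0.4728, 0.4206, 0.1085] turn [0.0006, -0.0003, -0.0] deg 0.1308066237589008
```

```bash
python3 -m handwheel '[[[-0.05,0.045,0],[0,0,0]],[[-0.12,0.11,0],[0,0,0]],[[-0.19,0.17,0],[0,0,0]],[[-0.26,0.235,0],[0,0,0]],[[-0.33,0.3,0],[0,0,0]],[[-0.4,0.36,0],[0,0,0]],[[-0.473,0.421,0],[0,0,0]],[[-0.473,0.421,0],[0,0,0]],[[-0.473,0.421,0.04],[0,0,0]],[[-0.473,0.421,0.07],[0,0,0]]]' 0 30; python3 -m handwheel '[[[0,0,0.01],[0,0,0]],[[0,0,0.02],[0,0,0]],[[0,0,0.03],[0,0,0]],[[0,0,0.035],[0,0,0]],[[0,0,0.035],[0,0,0]]]'
python3 - <<'E'
from h import *
lat()
E
```

```text
time_s: 14.75
position: [0.6857, -0.1096, 0.2725]
tool_rot: [[-0.144, 0.99, -0.0], [0.99, 0.144, 0.002], [0.002, 0.0, -1.0]]
ft_force: [-0.5, 0.1, -0.7]
grip_width: -0.0001
gripper_force: 0.0
time_s: 15.25
position: [0.6847, -0.1093, 0.2574]
tool_rot: [[-0.145, 0.99, 0.001], [0.99, 0.145, 0.001], [0.001, 0.001, -1.0]]
ft_force: [-0.2, -1.3, -0.0]
grip_width: -0.0003
gripper_force: 0.0
lathe xz y [ 0.0491  0.2574 -0.0148] F x,z [-0.3 -0. ]
```

```bash
python3 -m handwheel '[[[0,0,0.004],[0,0,0]],[[0,0,0.008],[0,0,0]],[[0,0,0.012],[0,0,0]],[[0,0,0.012],[0,0,0]]]'; python3 -m handwheel '[[[0,-0.006,0],[0,0,0]],[[0,-0.012,0],[0,0,0]],[[0,-0.018,0],[0,0,0]],[[0,-0.018,0],[0,0,0]]]'
```

```text
time_s: 15.65
position: [0.6845, -0.1093, 0.251]
tool_rot: [[-0.144, 0.99, 0.0], [0.99, 0.144, 0.002], [0.001, 0.001, -1.0]]
ft_force: [-0.7, 0.1, 1.1]
grip_width: -0.0001
gripper_force: 0.0
time_s: 16.05
position: [0.6754, -0.1107, 0.2517]
tool_rot: [[-0.144, 0.99, 0.001], [0.99, 0.144, 0.001], [0.001, 0.001, -1.0]]
ft_force: [-0.4, 0.7, 0.1]
grip_width: -0.0002
gripper_force: 0.0
```

```bash
python3 -m handwheel '[[[0,-0.006,0],[0,0,0]],[[0,-0.012,0],[0,0,0]],[[0,-0.018,0],[0,0,0]],[[0,-0.018,0],[0,0,0]]]'
python3 - <<'E'
from h import *
lat(); a,_=save('side','side6');a=cv2.resize(a[120:270,290:430],(560,600),interpolation=2)
cv2.imwrite('pics/c6.png',a[:,:,::-1])
E
```

```text
time_s: 16.45
position: [0.6665, -0.1119, 0.2513]
tool_rot: [[-0.144, 0.99, 0.001], [0.99, 0.144, 0.002], [0.001, 0.001, -1.0]]
ft_force: [0.7, 0.1, 0.0]
grip_width: -0.0001
gripper_force: 0.2
lathe xz y [ 0.0307  0.2513 -0.0148] F x,z [0.7 0. ]
```

View pics/c6.png

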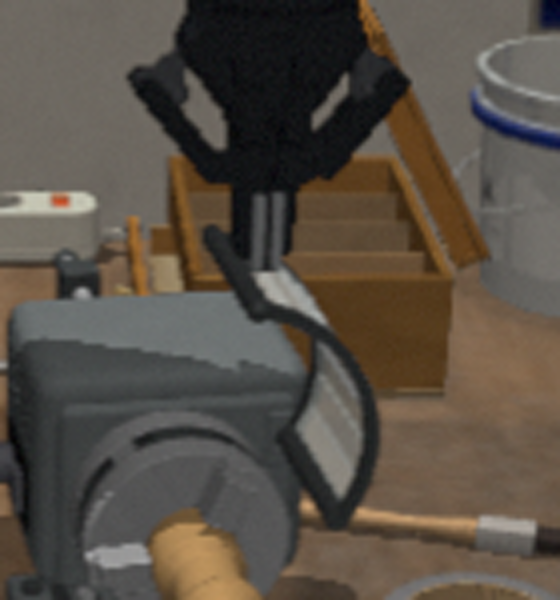

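The fingers stand just behind the bar in the crop (tips (265,268), bar from (210,235) to (265,310)). I'll follow the arc from here.

Run:
```python
from h import *
s=lat(); p=np.array(s['position'])-O; x0,z0=p@EX,p[2]
for a,ox,oz in((65,.0135,0),(60,.0135,.001),(55,.013,.002),(50,.012,.004),(45,.01,.005),(40,.008,.007),(35,.006,.008),(30,.004,.008),(25,.002,.008),(20,0,.008),(15,-.002,.007),(10,-.003,.006),(7.5,-.004,.005)):
    r=np.radians(a); x=.056-.115*np.cos(r)+ox; z=.140+.115*np.sin(r)+oz; print(a,round(x,4),round(z,4),'rows',round((x-x0)/.5,3),round(-(z-z0)/.5,3))
```

```text
lathe xz y [ 0.0308  0.2513 -0.0148] F x,z [0.3 0.1]
65 0.0209 0.2442 rows -0.02 0.014
60 0.012 0.2406 rows -0.038 0.021
55 0.003 0.2362 rows -0.056 0.03
50 -0.0059 0.2321 rows -0.073 0.038
45 -0.0153 0.2263 rows -0.092 0.05
40 -0.0241 0.2209 rows -0.11 0.061
35 -0.0322 0.214 rows -0.126 0.075
30 -0.0396 0.2055 rows -0.141 0.092
25 -0.0462 0.1966 rows -0.154 0.109
20 -0.0521 0.1873 rows -0.166 0.128
15 -0.0571 0.1768 rows -0.176 0.149
10 -0.0603 0.166 rows -0.182 0.171
7.5 -0.062 0.16 rows -0.186 0.183
```

```bash
python3 -m handwheel '[[[0,-0.01,0.004],[0,0,0]],[[0,-0.02,0.01],[0,0,0]],[[0,-0.029,0.015],[0,0,0]],[[0,-0.038,0.02],[0,0,0]],[[0,-0.038,0.02],[0,0,0]]]'
python3 - <<'E'
from h import *
lat()
E
python3 -m handwheel '[[[0,-0.009,0.004],[0,0,0]],[[0,-0.018,0.009],[0,0,0]],[[0,-0.026,0.013],[0,0,0]],[[0,-0.035,0.018],[0,0,0]],[[0,-0.035,0.018],[0,0,0]]]'
python3 - <<'E'
from h import *
lat(); a,_=save('side','side7');a=cv2.resize(a[120:270,290:430],(560,600),interpolation=2)
cv2.imwrite('pics/c7.png',a[:,:,::-1])
E
```

```text
time_s: 17.0
position: [0.6471, -0.1148, 0.2415]
tool_rot: [[-0.144, 0.99, 0.0], [0.99, 0.144, 0.001], [0.001, 0.0, -1.0]]
ft_force: [-1.7, 0.2, 1.6]
grip_width: 0.0001
gripper_force: 0.9
lathe xz y [ 0.0112  0.2415 -0.0149] F x,z [-1.6  1.6]
time_s: 17.5
position: [0.63, -0.1171, 0.2317]
tool_rot: [[-0.144, 0.99, -0.001], [0.99, 0.144, 0.002], [0.002, -0.0, -1.0]]
ft_force: [-0.1, -0.9, -0.3]
grip_width: -0.0002
gripper_force: 0.0
lathe xz y [-0.0061  0.2317 -0.0147] F x,z [-0.3 -0.3]
```

View pics/c7.png

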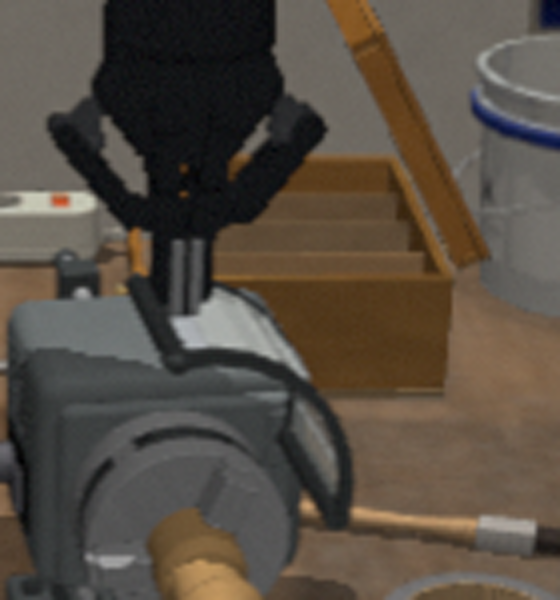

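The guard follows (bar now from (130,280) to (180,360) in the crop). Continuing down.

```bash
python3 -m handwheel '[[[0,-0.01,0.006],[0,0,0]],[[0,-0.019,0.012],[0,0,0]],[[0,-0.028,0.018],[0,0,0]],[[0,-0.037,0.024],[0,0,0]],[[0,-0.045,0.03],[0,0,0]],[[0,-0.053,0.037],[0,0,0]],[[0,-0.061,0.045],[0,0,0]],[[0,-0.068,0.054],[0,0,0]],[[0,-0.068,0.054],[0,0,0]]]'; python3 -m handwheel '[[[0,-0.007,0.009],[0,0,0]],[[0,-0.013,0.017],[0,0,0]],[[0,-0.019,0.026],[0,0,0]],[[0,-0.025,0.036],[0,0,0]],[[0,-0.025,0.036],[0,0,0]]]';python3 - <<'E'
from h import *
lat()
E
```

```text
time_s: 18.45
position: [0.5964, -0.122, 0.2045]
tool_rot: [[-0.144, 0.99, -0.001], [0.99, 0.144, 0.002], [0.002, -0.0, -1.0]]
ft_force: [-0.0, 0.4, 0.6]
grip_width: 0.0
gripper_force: 0.0
time_s: 18.95
position: [0.584, -0.1237, 0.1864]
tool_rot: [[-0.144, 0.99, -0.001], [0.99, 0.144, 0.002], [0.002, -0.001, -1.0]]
ft_force: [0.1, -0.2, 0.4]
grip_width: 0.0003
gripper_force: 0.0
lathe xz y [-0.0525  0.1864 -0.0146] F x,z [0.  0.4]
```

```bash
python3 -m handwheel '[[[0,-0.006,0.01],[0,0,0]],[[0,-0.01,0.02],[0,0,0]],[[0,-0.013,0.03],[0,0,0]],[[0,-0.016,0.04],[0,0,0]],[[0,-0.016,0.046],[0,0,0]],[[0,-0.016,0.046],[0,0,0]]]'; python3 -m handwheel '[[[0,0,0.004],[0,0,0]],[[0,0,0.008],[0,0,0]],[[0,0,0.008],[0,0,0]]]';python3 - <<'E'
from h import *
lat(); a,_=save('side','side8');a=cv2.resize(a[140:270,270:400],(520,520),interpolation=2)
cv2.imwrite('pics/c8.png',a[:,:,::-1])
E
```

```text
time_s: 19.55
position: [0.5765, -0.125, 0.1645]
tool_rot: [[-0.144, 0.99, 0.0], [0.99, 0.144, 0.001], [0.001, 0.0, -1.0]]
ft_force: [-3.1, 0.1, 4.2]
grip_width: -0.0003
gripper_force: 1.9
time_s: 19.85
position: [0.5768, -0.1251, 0.1637]
tool_rot: [[-0.145, 0.989, 0.003], [0.989, 0.145, -0.001], [-0.001, 0.003, -1.0]]
ft_force: [-10.4, 2.0, 24.7]
grip_width: 0.0002
gripper_force: 12.8
lathe xz y [-0.0599  0.1637 -0.0149] F x,z [-10.   24.7]
```

View pics/c8.png

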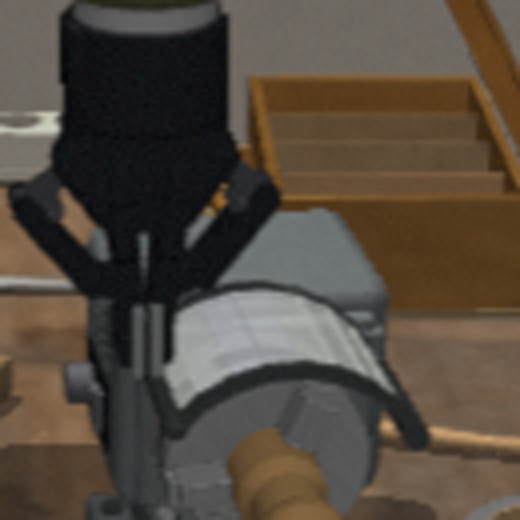

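The guard lies over the chuck and the press met a hard stop. I'll retract and measure the bar.

```bash
python3 -m handwheel '[[[0,0,-0.03],[0,0,0]],[[0,-0.02,-0.08],[0,0,0]],[[0,-0.06,-0.16],[0,0,0]],[[0,-0.12,-0.24],[0,0,0]],[[0,-0.2,-0.28],[0,0,0]],[[0,-0.3,-0.28],[0,0,0]],[[0,-0.4,-0.28],[0,0,0]],[[0,-0.4,-0.28],[0,0,0]],[[0,-0.4,-0.28],[0,0,0]]]'
python3 - <<'E'
from h import *
np.set_printoptions(precision=4,suppress=True)
lat(); a,_=save('side','side9'); b,d=save('top','top9')
for yy in(.02,0,-.02,-.04):
    best=[]
    for xx in np.arange(-.075,-.035,.003):
        u,v=proj('top',L(xx,yy,.16)); X=pt('top',d,u,v); r=X-O; best.append((round(r@EX*1000,1),round(X[2]*1000,1)))
    print(yy,best)
print('hub',[pt('top',d,u,v)[2].round(4) for u,v in((217,233),(218,233),(216,233),(217,232))])
a=cv2.resize(a[150:260,270:380],(400,400),interpolation=2);b=cv2.resize(b[160:260,200:300+0],(400,400),interpolation=2)
b=cv2.resize(np.load('top9.npz')['p'][160:260,200:360],(400,250),interpolation=2);b=np.vstack([b,np.zeros((150,400,3),np.uint8)])
cv2.imwrite('pics/c9.png',np.hstack([a,b])[:,:,::-1])
E
```

```text
time_s: 20.8
position: [0.3785, -0.1542, 0.3004]
tool_rot: [[-0.143, 0.99, 0.002], [0.99, 0.143, 0.001], [0.0, 0.002, -1.0]]
ft_force: [0.4, 1.0, -0.1]
grip_width: 0.0
gripper_force: 0.0
lathe xz y [-0.2603  0.3004 -0.0151] F x,z [ 0.5 -0.1]
0.02 [(np.float64(-63.9), np.float64(2.5)), (np.float64(-60.1), np.float64(-1.2)), (np.float64(-56.7), np.float64(0.3)), (np.float64(-53.0), np.float64(-2.0)), (np.float64(-49.9), np.float64(2.7)), (np.float64(-46.1), np.float64(-0.5)), (np.float64(-42.5), np.float64(-1.7)), (np.float64(-54.5), np.float64(165.8)), (np.float64(-51.5), np.float64(165.4)), (np.float64(-48.7), np.float64(167.3)), (np.float64(-45.8), np.float64(168.1)), (np.float64(-43.0), np.float64(169.6)), (np.float64(-40.7), np.float64(175.9)), (np.float64(-37.2), np.float64(170.5))]
0 [(np.float64(-63.8), np.float64(1.0)), (np.float64(-60.1), np.float64(-1.5)), (np.float64(-57.1), np.float64(5.2)), (np.float64(-53.3), np.float64(1.8)), (np.float64(-49.6), np.float64(-0.2)), (np.float64(-46.3), np.float64(2.1)), (np.float64(-56.6), np.float64(156.0)), (np.float64(-54.6), np.float6
[... 748 characters left out ...]
np.float64(174.1)), (np.float64(-37.9), np.float64(176.6))]
-0.04 [(np.float64(-63.6), np.float64(-0.8)), (np.float64(-60.3), np.float64(1.1)), (np.float64(-56.6), np.float64(-0.8)), (np.float64(-53.0), np.float64(-1.5)), (np.float64(-49.6), np.float64(-0.1)), (np.float64(-46.6), np.float64(5.0)), (np.float64(-43.0), np.float64(4.5)), (np.float64(-54.3), np.float64(162.7)), (np.float64(-51.6), np.float64(166.6)), (np.float64(-48.5), np.float64(165.3)), (np.float64(-45.6), np.float64(165.8)), (np.float64(-43.3), np.float64(171.9)), (np.float64(-40.3), np.float64(171.6)), (np.float64(-37.3), np.float64(171.3))]
hub [np.float64(0.1648), np.float64(0.1643), np.float64(0.1631), np.float64(0.162)]
```

View pics/c9.png

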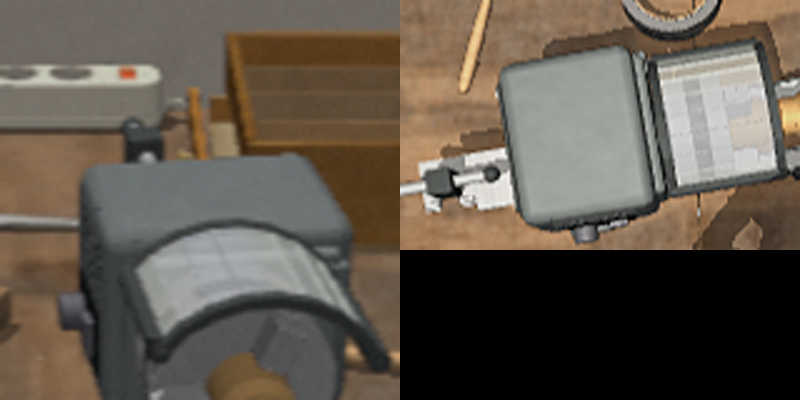

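Run:
```python
from h import *
for n,t,s in(('hinge end',(348,178),(374.5,249.5)),('bar end',(353.5,230.8),(313,248))):
    X,e=two('top',t,'side',s); r=X-O; print(n,(r@EX).round(4),(r@EY).round(4),X[2].round(4),e.round(4))
for n,f in(('sanding',0),):
    a=np.load('top0.npz')['p'].astype(int);b=np.load('top9.npz')['p'].astype(int);m=(abs(a-b).max(2)>60)
    print('changed px: block',m[270:325,180:228].sum(),'tape',m[275:320,268:314].sum(),'knife',m[288:330,345:430].sum())
```

```text
hinge end 0.0579 -0.074 0.147 0.0
bar end -0.0558 -0.0649 0.1541 0.0021
changed px: block 226 tape 620 knife 342
```

```bash
python3 -c "
from rig import *
print(close_job())"
```

```text
the job is handed in; nothing more can be done
None
```

I drew the chuck key and hung it upright in its notch (the side view shows it upright and its hub top measures about 164 mm, as seated), then swung the guard down until it met a hard stop. The job was handed in at about 21 s with no verdict returned. The arm never went near the block, tape or knife, though my image check on them was inconclusive.

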